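Shift the chilli mill into its far right-hand gear

TASK

The stopped chilli mill is to be put into its fast grinding gear before the next batch. Push its gear lever with the fingertips, without taking hold of it, out of the left-hand column of the H-shaped gate, across through neutral, and fully home into the far right-hand slot (right and far as seen from the robot), then leave it there. Do not disturb the jar, the mug, the bowl or the brass weight standing around the mill.

Things in the scene. Friction and masses are not known exactly. Their poses are not given: they have to be found in the camera images.
- mill: Bench chilli mill, bolted down, never moves: green cast gear case (208 x 208 mm, cover top 135 mm above the table) with the gear lever on top, grey motor on its left, screw barrel and feed pan on its right. Origin on the table, below the gate's centre. Axes: x away from the robot (far), y left (to the motor), z up; turned 0.35 rad at most, so near, far, left and right are as the robot sees them.
- gate (a point): Centre of the H-shaped cut-out, in the top face of the steel gate plate (108 x 100 mm, 10 mm thick), 150 mm above the table; axes as the mill. The cut-out is 16 mm wide: left and right columns along x (centre lines 20 mm either side, 64 mm long) joined at mid-length by a cross lane along y, neutral. The lever's 12 mm rod runs in it and can change column only in neutral.
- slot_far_right (a point): The named slot: where the rod's centre line passes the plate's top face when the lever is fully home in the far right-hand slot; 25.5 mm far and 20 mm right of point gate.
- pivot (a point): The lever's ball pivot, inside the gear case, 90 mm below point gate; axes as the mill. With f = lever_fore and s = lever_side the knob's centre lies, in these axes, 200 mm x (cos s sin f, -sin s, cos s cos f) from here.
- knob (a point): Centre of the black pear-shaped knob (36 mm across, 46 mm tall) on the gear lever, 200 mm from the pivot along the rod; upright it stands 110 mm above the plate, 260 mm above the table. Below the knob the bare steel rod, 12 mm thick, goes down to the plate.
- feed_pan (a point): Centre of the rim plane of the open steel feed pan (270 mm in the mill's x, 190 mm in y, 45 mm deep), fixed above the barrel, 210 mm right of the gate, rim 243 mm above the table. The barrel's outlet below it ends 297 mm right of the gate.
- motor (a point): Centre of the top of the motor's terminal box, 205 mm left of the gate, 180 mm above the table: the motor's highest point. The motor (150 mm across) ends 335 mm left of the gate.
- lever_fore (a joint): Lean of the gear lever towards far, in rad: 0 neutral, about +0.28 at the end of a far slot, -0.28 at the end of a near slot. It starts anywhere along the left column. Stiff (2 to 3 N at the knob), no spring, stays where it is left. It can cross sideways only within about 0.02 of 0; the round tips of the tongues between the columns guide it in from about 0.06.
- lever_side (a joint): Lean of the gear lever to the right, in rad: about -0.22 in the left-hand column, +0.22 in the right-hand column (play about 0.02 either way). Equally stiff, and stays where it is left.
- jar: Closed glass spice jar with a steel lid, 62 mm across, 105 mm tall, loose on the table near the mill; origin at the centre of its underside.
- cup: Steel mug, 72 mm across, 80 mm tall, handle to its own +y, loose on the table near the mill; origin at the centre of its underside.
- bowl: White bowl, 160 mm across, 45 mm tall, loose on the table below the barrel's outlet; origin at the centre of its underside.
- weight: Brass scale weight with a small grip knob, 52 mm across, 70 mm tall, loose on the table near the mill; origin at the centre of its underside.

How it is judged:
By the outcome, as a careful person would: the job done as asked, in the order asked, and still so for the second after the job is handed in, with the robot touching nothing.
It also fails if it takes over 51 s, if anything falls off the work surface, if the arm or the gripper's body presses on something with over 40 N, if the wrist force passes 120 N, or if a joint passes its speed limit or range.

ROBOT

A 7-joint arm with a two-finger parallel gripper is mounted at the origin on the work surface. World frame = base frame: x ahead of the robot, y to its left, z up, the work surface at z = 0. Lengths are in m, angles in degrees, forces in N, time in s.
With the tool pointing down it reaches from about 0.4 to 0.9 m from the base axis. Payload 5.5 kg.
Tool frame: the origin (TCP) lies at the very end of the fingers, on their centre line; the grasp point (between the pads) lies 19 mm behind it; z points along the fingers, y is the line along which they close (so a half turn about z gives the same grasp; the last joint's range is limited). The gripper opens to 92 mm and grips with 3 to 60 N. Pads are 19 mm wide; open, the fingers measure 130 mm over their backs; the gripper's body (75 mm by 190 mm) begins 47 mm behind the grasp point.
Start: joints at [-60.55, 28.699, -24.465, 88.831, 12.651, 65.22, -12.049], TCP at [0.161, 0.63, 0.227] pointing down, gripper open.
Joint ranges: [-164.97, 164.97], [-17.58, 116.51], [-87.97, 89.64], [11.32, 138.91], [-80.73, 260.73], [10.89, 115.49], [-147.41, 147.41]. Speed limits (degrees/s): [147.25, 147.25, 180, 180, 180, 180, 180].

INTERFACE

Orientations are given as a 3x3 rotation matrix whose columns are the frame's x, y, z axes.
In Python, from rig import r gives the robot as it stands.
- The arm moves only by the tool drive_tool, never from a script. Its argument "motion" is a list of rows, each an object with "travel": the shift along the world's x, y, z in mm, a list of three; "turn": the turn, a rotation vector about the world's x, y, z in rad, a list of three. A call has 1 to 10 rows; each row is the pose to reach, as a shift and turn from the pose commanded when the call began; what a row does not reach only later rows make up. A row lasts 1/10 s, in which the tool goes at most 50 mm and 8.59 degrees, less where a joint would pass 70% of its speed; a pose out of reach is approached as far as the arm can. A call with a gripper value outside its range is refused whole. "hand" is the opening in per cent of the stroke, from 0 (shut) to 100 (fully open), set as the call begins (left out, the last holds). The fingers move at their own pace and stop on an object; the grip force is fixed at half the most. Time passes only in rows, so rows that repeat a pose let the fingers close. It gives the time, the measured TCP pose, the force, the opening and the grip force at its end, in the units of the state.
- r.observe(): the state, without advancing time (a new reading comes with each control period).
- r.snapshot(name): name is "scene" or "top" or "wrist"; returns a dict with "img" (480x640x3 uint8, red, green, blue), "fovy" (degrees; the focal length in pixels is half the picture's height over the tangent of half this angle, whatever the lens; pixels are square), "cx", "cy" (the principal point, pixels), "R" (3x3) and "t" (3): a world point X has camera coordinates R X + t. Camera axes: x right, y down, z forward; pixel columns grow to the right and rows downward; lengths in m; the calibration is good to about 2 mm. A picture is of the moment at which its call begins. There is no depth.
- r.finish_job(): hands the job in; it is judged then, once.
Trained networks look in a picture, given as the dict that the camera call returned (one of the last four; its "shot" number tells which), for a name from the list of things; names that differ only in an ending like _2 or _b are one class to them, and where a whole thing is asked for, a point or a joint stands for the part that bears it (a point fixed in the world has none). Each returns a list of dicts, best first, with "confidence" (0 to 1); they miss things now and then, are a little off and sometimes report something else, mostly with a low value. They report only what shows in the picture. A call takes as long as a camera call.
- r.look_for(picture, label): "bbox" ([left, top, right, bottom] as shares, 0 to 1, of the picture: columns of its width, rows of its height, round what is visible of it).
- r.tip_of(picture, label): "position" ([column, row] as shares, 0 to 1, of the picture: columns of its width, rows of its height: a listed point, or the origin of a listed thing).
The state is a dict: "time": time; "q": joint angles; "joint_vel": joint speeds; "joint_efforts": joint torques, N m; "tool_pos": TCP position; "tool_rot": TCP orientation; "wrist_force": force on the tool from outside, world axes, zero at the start; "ft_torque": the same for the moment, N m; "gripper_width": opening from 0.0 (shut) to 1.0 (fully open); "gripper_force": force on a finger pad.
Only numpy, scipy, OpenCV 4.12 (cv2) and the standard library are available. Lean on these libraries where they do the work, as an engineer would, in place of code of your own. Each camera call takes 0.05 s, during which the arm holds its last target. There are 200 camera calls.

## Working session

There is one attempt and no reset: what is moved stays moved. The work goes in short steps, Python scripts to look and compute and a tool call to move; the robot and the scene stay as the last step left them, time stands still between calls to the robot, and variables do not carry over. Pictures are saved under pics/ and viewed, at most 10 in all, crops included, and the job is handed in when it is done.

Besides the shell and the picture viewer there is one more tool, called in YAML: its name, and indented under it one key for each argument. drive_tool: Moves the arm, as the interface text tells. Its arguments: {"type":"object","properties":{"motion":{"type":"array"},"hand":{"type":"number"}},"required":["motion"]}

```bash
mkdir -p pics; ls; cat > h.py <<'E'
import numpy as np, cv2
from rig import r
def snap(n,save=None):
    s=r.snapshot(n)
    if save: cv2.imwrite('pics/'+save,s['img'][:,:,::-1])
    return s
def K(s):
    f=240/np.tan(np.radians(s['fovy'])/2); return f
def proj(s,X):
    c=np.asarray(s['R'])@np.asarray(X).T+np.asarray(s['t'])[:,None] if np.ndim(X)>1 else np.asarray(s['R'])@X+s['t']
    return np.array([s['cx']+K(s)*c[0]/c[2], s['cy']+K(s)*c[1]/c[2]]).T
E
python3 - <<'E'
from h import *
o=r.observe(); print(o['time'],o['tool_pos'],o['tool_rot'],o['gripper_width'],o['wrist_force'])
for n in ['scene','top']:
    s=snap(n,n+'0.png'); print(n,s['fovy'],s['cx'],s['cy'],-np.array(s['R']).T@s['t'])
    for l in ['gate','knob','slot_far_right','pivot','feed_pan','motor','mill','jar','cup','bowl','weight']:
        for d in r.tip_of(s,l)[:1]: print(l,np.round(np.array(d['position'])*[640,480],1),round(d['confidence'],2))
E
```

```text
pics
0.0 [0.16114219 0.62896317 0.2256677 ] [[-9.68731183e-01  2.48111970e-01 -5.87302939e-04]
 [ 2.48112647e-01  9.68729298e-01 -1.91356413e-03]
 [ 9.41593977e-05 -1.99944653e-03 -9.99997997e-01]] 0.9960298269707512 [-0.30747491  0.90823387  0.11760958]
scene 44.451131100750565 326.47517395794654 232.2488183930596 [ 1.22728228 -0.18417236  1.2345744 ]
gate [368.8 208.8] 0.87
knob [393.6 170.5] 0.94
slot_far_right [364.6 218.2] 0.78
pivot [227.8 255.5] 0.5
feed_pan [268.6 197.5] 0.87
motor [461.5 187. ] 0.61
mill [366.8 243.8] 0.69
jar [408.  293.2] 0.75
cup [369.2 178.5] 0.97
bowl [226.7 259.8] 0.62
weight [332.9 314.2] 0.97
top 52.086547344483144 314.78388909201686 243.7379722852305 [0.50470192 0.00651521 1.03775049]
gate [255.4 254.7] 0.96
knob [224.2 259.6] 0.86
slot_far_right [270.5 242.3] 0.65
feed_pan [383.9 253.3] 0.88
motor [139.  247.5] 0.72
mill [266.  259.4] 0.73
jar [238.6 179.9] 0.71
cup [234.4 337.1] 0.95
weight [322.2 185.4] 0.86
```

```bash
python3 - <<'E'
from h import *
from scipy.optimize import least_squares
S={}
P={}
for n in ['scene','top']:
    s=snap(n); S[n]=s
    for l in ['gate','knob','slot_far_right','feed_pan','motor','mill','jar','cup','weight','bowl']:
        d=r.tip_of(s,l)
        if d and d[0]['confidence']>.6: P[n,l]=np.array(d[0]['position'])*[640,480]
loc=dict(gate=[0,0,.15],slot_far_right=[.0255,-.02,.15],feed_pan=[0,-.21,.243],motor=[0,.205,.18],mill=[0,0,0])
def pts(p):
    c,q=np.cos(p[2]),np.sin(p[2]); R=np.array([[c,-q,0],[q,c,0],[0,0,1]]); t=np.array([p[0],p[1],0])
    f,a=p[3],p[4]
    D={k:R@v+t for k,v in loc.items()}
    D['knob']=R@(np.array([0,0,.06])+.2*np.array([np.cos(a)*np.sin(f),-np.sin(a),np.cos(a)*np.cos(f)]))+t
    return D
def res(p):
    D=pts(p); return np.concatenate([(proj(S[n],D[l])-v) for (n,l),v in P.items() if l in D])
b=least_squares(res,[.5,.1,0,0,-.22],loss='soft_l1',f_scale=2)
print(np.round(b.x,4)); D=pts(b.x)
for (n,l),v in P.items():
    if l in D: print(n,l,proj(S[n],D[l])-v)
    else:
        s=S[n]; 
        ray=s['R'].T@np.array([(v[0]-s['cx'])/K(s),(v[1]-s['cy'])/K(s),1]); c=-s['R'].T@s['t']; print(n,l,(c-ray*c[2]/ray[2])[:2])
print(D)
cv2.imwrite('pics/a.png',S['top']['img'][:,:,::-1]);cv2.imwrite('pics/b.png',S['scene']['img'][:,:,::-1])
E
```

```text
[ 0.5594  0.0953 -0.0448 -0.0864 -0.2318]
scene knob [-0.37324915 -1.38433754]
scene feed_pan [3.11181811 0.45068904]
scene mill [ 0.46028216 -5.14356237]
scene cup [0.39234605 0.15454778]
scene weight [ 0.71293705 -0.02439007]
scene bowl [ 0.52026182 -0.23779025]
top gate [ 2.50273191 -1.95763146]
top knob [-0.2325186  -0.77429436]
top slot_far_right [ 0.0397187  -0.93655949]
top feed_pan [2.31854777 1.33446832]
top motor [-1.28517929  0.47025577]
top jar [0.72111109 0.15606464]
top cup [0.39014687 0.16876294]
top weight [ 0.71595719 -0.02069681]
{'gate': array([0.55941105, 0.09526743, 0.15      ]), 'slot_far_right': array([0.58399059, 0.07414645, 0.15      ]), 'feed_pan': array([ 0.55001444, -0.11452223,  0.243     ]), 'motor': array([0.56858393, 0.3000621 , 0.18      ]), 'mill': array([0.55941105, 0.09526743, 0.        ]), 'knob': array([0.54469348, 0.14192616, 0.25392358])}
```

View pics/top0.png

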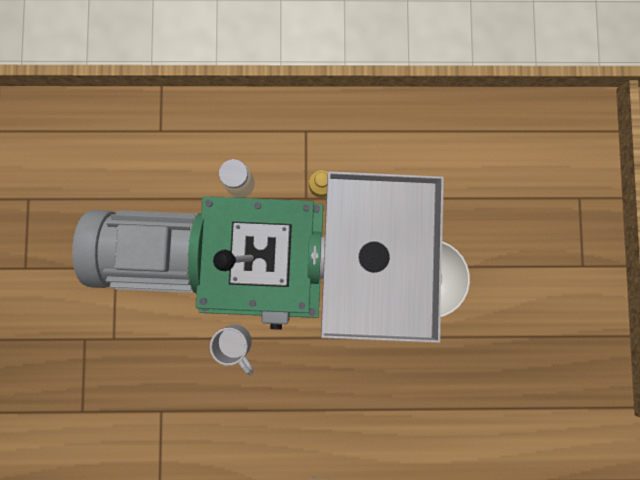

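View pics/scene0.png

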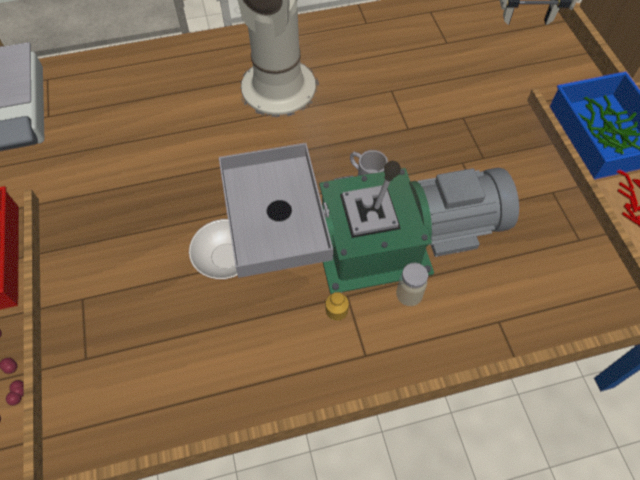

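The top view shows the gate plate at about (233–290, 222–286). The knob is at (224, 260), leaning into the left column and slightly near. The cup is on the near side at (231, 346), with the jar and weight on the far side and the pan on the right. I'll refine the mill pose from the plate corners.

```bash
python3 - <<'E'
from h import *
from scipy.optimize import least_squares
out=[]
for n in ['top','scene']:
    s=snap(n); im=s['img']; hsv=cv2.cvtColor(im,cv2.COLOR_RGB2HSV)
    m=((hsv[...,1]<40)&(hsv[...,2]>(170 if n=='top' else 140))).astype(np.uint8)
    roi=np.zeros_like(m)
    if n=='top': roi[212:296,222:300]=1
    else: roi[178:242,335:402]=1
    m=m*roi
    k,lab,st,_=cv2.connectedComponentsWithStats(m); i=1+np.argmax(st[1:,4]); m=(lab==i).astype(np.uint8)
    h=cv2.convexHull(np.argwhere(m)[:,::-1].astype(np.int32))
    q=cv2.approxPolyN(h,4,ensure_convex=True).reshape(-1,2).astype(float) if hasattr(cv2,'approxPolyN') else cv2.boxPoints(cv2.minAreaRect(h))
    print(n,st[i],q.tolist())
    # back-project at z=.15
    W=[]
    for v in q:
        ray=s['R'].T@np.array([(v[0]-s['cx'])/K(s),(v[1]-s['cy'])/K(s),1]); c=-s['R'].T@s['t']; W.append((c+ray*(.15-c[2])/ray[2])[:2])
    W=np.array(W); print(W.round(4).tolist(),'ctr',W.mean(0),'rect',cv2.minAreaRect((W*1000).astype(np.float32)))
    kd=r.tip_of(s,'knob')[0]; v=np.array(kd['position'])*[640,480]
    ray=s['R'].T@np.array([(v[0]-s['cx'])/K(s),(v[1]-s['cy'])/K(s),1]); c=-s['R'].T@s['t']; print('knob@.254',c+ray*(.254-c[2])/ray[2])
E
```

```text
top [ 231  223   57   62 2188] [[285.0, 284.0], [230.0, 282.0], [233.0, 223.0], [288.0, 225.0]]
[[0.5047, 0.048], [0.5087, 0.1468], [0.6155, 0.1425], [0.6116, 0.0427]] ctr [0.56010491 0.09502372] rect ((560.127197265625, 94.77696228027344), (99.88633728027344, 107.0743637084961), 87.677734375)
knob@.254 [0.54520961 0.14002364 0.254     ]
scene [ 344  187   52   45 1068] [[354.0, 232.0], [343.0, 192.0], [385.0, 186.0], [397.0, 224.0]]
[[0.6133, 0.0423], [0.5063, 0.0476], [0.5145, 0.1439], [0.6175, 0.1384]] ctr [0.56288448 0.09306305] rect ((562.1759643554688, 93.21823120117188), (96.60282897949219, 107.08143615722656), 87.17823791503906)
knob@.254 [0.62057941 0.26392116 0.254     ]
```

drive_tool:
  motion:
    - {"travel":[0,0,35],"turn":[0,0,0]}
    - {"travel":[0,0,75],"turn":[0,0,0]}
    - {"travel":[15,-22,90],"turn":[0,0,0.02]}
    - {"travel":[40,-60,90],"turn":[0,0,0.05]}
    - {"travel":[65,-95,90],"turn":[0,0,0.08]}
    - {"travel":[90,-132,90],"turn":[0,0,0.11]}
    - {"travel":[115,-170,90],"turn":[0,0,0.14]}
    - {"travel":[140,-206,90],"turn":[0,0,0.17]}
    - {"travel":[165,-243,90],"turn":[0,0,0.2]}
    - {"travel":[190,-280,90],"turn":[0,0,0.208]}
  hand: 0

```text
time: 3.5
tool_pos: [0.3521, 0.3481, 0.3171]
tool_rot: [[-0.999, 0.042, 0.001], [0.042, 0.999, 0.001], [-0.001, 0.001, -1.0]]
wrist_force: [0.2, 0.6, 0.3]
gripper_width: 0.18
gripper_force: 0.0
```

drive_tool:
  motion:
    - {"travel":[25,-36,0],"turn":[0,0,0]}
    - {"travel":[50,-73,0],"turn":[0,0,0]}
    - {"travel":[75,-110,0],"turn":[0,0,0]}
    - {"travel":[100,-147,0],"turn":[0,0,0]}
    - {"travel":[120,-177,0],"turn":[0,0,0]}
    - {"travel":[135,-200,0],"turn":[0,0,0]}
    - {"travel":[140,-207,0],"turn":[0,0,0]}
    - {"travel":[140,-207,0],"turn":[0,0,0]}
    - {"travel":[140,-207,0],"turn":[0,0,0]}

```text
time: 4.4
tool_pos: [0.4905, 0.1443, 0.3167]
tool_rot: [[-0.999, 0.041, -0.0], [0.041, 0.999, 0.001], [0.001, 0.001, -1.0]]
wrist_force: [-0.6, 0.5, -0.1]
gripper_width: 0.007
gripper_force: 0.0
```

drive_tool:
  motion:
    - {"travel":[0,-2,-30],"turn":[0,0,0]}
    - {"travel":[0,-2,-60],"turn":[0,0,0]}
    - {"travel":[0,-2,-80],"turn":[0,0,0]}
    - {"travel":[0,-2,-80],"turn":[0,0,0]}
    - {"travel":[0,-2,-80],"turn":[0,0,0]}

```text
time: 4.9
tool_pos: [0.4908, 0.1422, 0.2372]
tool_rot: [[-0.999, 0.04, -0.0], [0.04, 0.999, 0.0], [0.0, 0.0, -1.0]]
wrist_force: [0.7, 0.8, 0.3]
gripper_width: 0.006
gripper_force: 0.0
```

```bash
python3 - <<'E'
from h import *
print(r.observe()['tool_pos'])
a=snap('scene')['img'][100:280,280:480];b=snap('top')['img'][180:360,180:380]
cv2.imwrite('pics/c.png',cv2.resize(np.hstack([a,b]),None,fx=2,fy=2)[:,:,::-1])
E
```

```text
[0.49078094 0.14219258 0.23715752]
```

View pics/c.png

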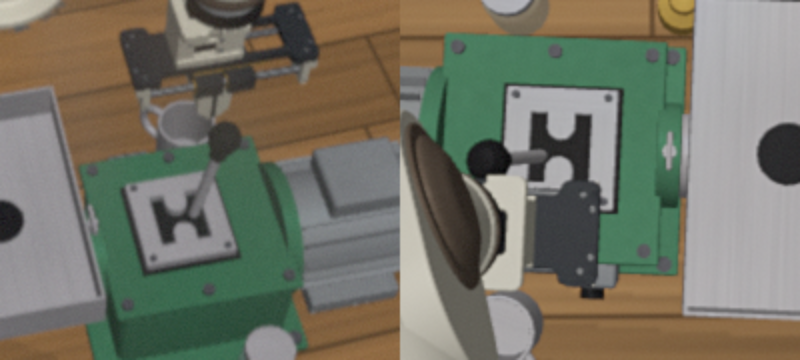

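The fingertips sit just near of the knob and the cup is untouched. First push is towards far, into neutral.

drive_tool:
  motion:
    - {"travel":[12,-1,0],"turn":[0,0,0]}
    - {"travel":[22,-1,0],"turn":[0,0,0]}
    - {"travel":[28,-2,0],"turn":[0,0,0]}
    - {"travel":[33,-2,0],"turn":[0,0,0]}
    - {"travel":[38,-2,0],"turn":[0,0,0]}
    - {"travel":[42,-2,0],"turn":[0,0,0]}
    - {"travel":[44,-2,0],"turn":[0,0,0]}
    - {"travel":[44,-2,0],"turn":[0,0,0]}
    - {"travel":[44,-2,0],"turn":[0,0,0]}

```text
time: 5.9
tool_pos: [0.5355, 0.1385, 0.2367]
tool_rot: [[-0.999, 0.043, 0.0], [0.043, 0.999, -0.0], [-0.0, -0.0, -1.0]]
wrist_force: [-0.2, -0.8, -0.5]
gripper_width: 0.004
gripper_force: 0.3
```

```bash
cat >> h.py <<'E'
from scipy.optimize import least_squares
G=np.array([.5605,.0945]); YAW=-.043
def knob_w(f,a):
    c,q=np.cos(YAW),np.sin(YAW); R=np.array([[c,-q,0],[q,c,0],[0,0,1]])
    return R@np.array([.2*np.cos(a)*np.sin(f),-.2*np.sin(a),.06+.2*np.cos(a)*np.cos(f)])+[*G,0]
def lever():
    o=[]
    for n in ['scene','top']:
        s=snap(n); d=r.tip_of(s,'knob')
        if d: o.append((s,np.array(d[0]['position'])*[640,480])); print(n,o[-1][1],d[0]['confidence'])
    for oo in [o]+([[x] for x in o] if len(o)>1 else []):
        b=least_squares(lambda p:np.concatenate([proj(s,knob_w(*p))-v for s,v in oo]),[0,0]); print('f,s',b.x.round(3),'knob',knob_w(*b.x).round(4),'cost',round(b.cost,1))
    st=r.observe(); print(st['time'],st['tool_pos'],st['wrist_force'])
    return o
E
python3 -c "from h import *; lever()"
```

```text
scene [393.088 179.184] 0.66
f,s [ 0.05  -0.197] knob [0.5719 0.1332 0.2559] cost 0.0
6.1 [0.535445   0.13850904 0.23676122] [ 0.24424038  0.09446614 -0.83096795]
```

drive_tool:
  motion:
    - {"travel":[-15,0,0],"turn":[0,0,0]}
    - {"travel":[-35,0,10],"turn":[0,0,0]}
    - {"travel":[-50,20,35],"turn":[0,0,0]}
    - {"travel":[-50,55,60],"turn":[0,0,0]}
    - {"travel":[-45,95,70],"turn":[0,0,0]}
    - {"travel":[-35,110,70],"turn":[0,0,0]}
    - {"travel":[-35,110,70],"turn":[0,0,0]}

```text
time: 6.8
tool_pos: [0.5007, 0.2519, 0.3072]
tool_rot: [[-0.999, 0.039, 0.002], [0.039, 0.999, 0.002], [-0.001, 0.002, -1.0]]
wrist_force: [-0.8, -1.2, 0.3]
gripper_width: 0.001
gripper_force: 0.0
```

```bash
python3 - <<'E'
from h import *
o=lever()
c=[s['img'] for s,_ in o]
c=[cv2.resize(i[y:y+100,x:x+100],None,fx=4,fy=4,interpolation=2) for i,(x,y) in zip([snap('scene')['img'],snap('top')['img']],[(325,145),(205,205)])]
cv2.imwrite('pics/d.png',np.hstack(c)[:,:,::-1])
E
```

```text
scene [394.624 177.216] 0.86
top [224.704 247.488] 0.63
f,s [ 0.01  -0.226] knob [0.5643 0.1392 0.2549] cost 1.1
f,s [ 0.026 -0.221] knob [0.5674 0.1381 0.2551] cost 0.0
f,s [ 0.003 -0.226] knob [0.5631 0.1393 0.2549] cost 0.0
7.0 [0.50015972 0.24693171 0.30622728] [ 0.35608345 -0.65519349  0.24224717]
```

View pics/d.png

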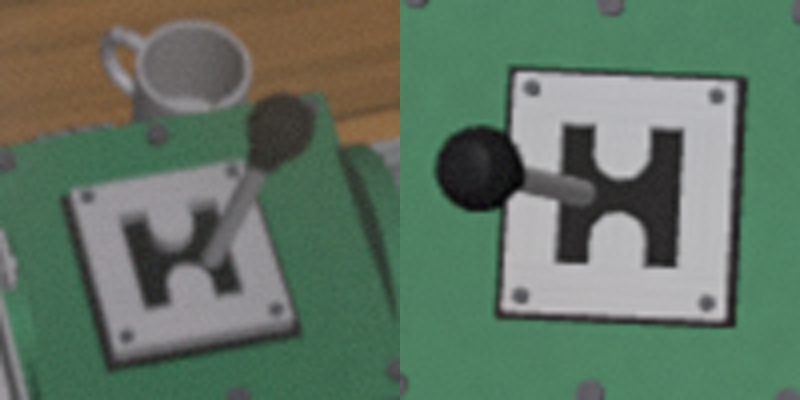

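The rod sits at (592, 194), centred in the cross lane, so f ≈ 0.01. Next I'll move to the left side and push right.

drive_tool:
  motion:
    - {"travel":[30,0,0],"turn":[0,0,0]}
    - {"travel":[65,-15,0],"turn":[0,0,0]}
    - {"travel":[67,-25,-30],"turn":[0,0,0]}
    - {"travel":[67,-30,-60],"turn":[0,0,0]}
    - {"travel":[67,-32,-70],"turn":[0,0,0]}
    - {"travel":[67,-32,-70],"turn":[0,0,0]}
    - {"travel":[67,-32,-70],"turn":[0,0,0]}

```text
time: 7.8
tool_pos: [0.5677, 0.2172, 0.238]
tool_rot: [[-0.999, 0.043, 0.001], [0.043, 0.999, 0.001], [-0.001, 0.001, -1.0]]
wrist_force: [-0.4, 0.8, 1.0]
gripper_width: 0.001
gripper_force: 0.0
```

drive_tool:
  motion:
    - {"travel":[-1,-15,0],"turn":[0,0,0]}
    - {"travel":[-1,-30,0],"turn":[0,0,0]}
    - {"travel":[-2,-40,0],"turn":[0,0,0]}
    - {"travel":[-2,-47,0],"turn":[0,0,0]}
    - {"travel":[-2,-54,0],"turn":[0,0,0]}
    - {"travel":[-3,-61,0],"turn":[0,0,0]}
    - {"travel":[-3,-68,0],"turn":[0,0,0]}
    - {"travel":[-3,-75,0],"turn":[0,0,0]}
    - {"travel":[-4,-82,0],"turn":[0,0,0]}
    - {"travel":[-4,-90,0],"turn":[0,0,0]}

```text
time: 8.8
tool_pos: [0.563, 0.1261, 0.2365]
tool_rot: [[-0.999, 0.043, -0.001], [0.043, 0.999, -0.0], [0.001, -0.0, -1.0]]
wrist_force: [0.3, 1.9, 1.6]
gripper_width: 0.004
gripper_force: 1.3
```

```bash
python3 -c "from h import *; lever()"
```

```text
Traceback (most recent call last):
  File "h.py", line 23, in lever
    b=least_squares(lambda p:np.concatenate([proj(s,knob_w(*p))-v for s,v in oo]),[0,0]); print('f,s',b.x.round(3),'knob',knob_w(*b.x).round(4),'cost',round(b.cost,1))
  File "h.py", line 23, in <lambda>
    b=least_squares(lambda p:np.concatenate([proj(s,knob_w(*p))-v for s,v in oo]),[0,0]); print('f,s',b.x.round(3),'knob',knob_w(*b.x).round(4),'cost',round(b.cost,1))
                             ~~~~~~~~~~~~~~^^^^^^^^^^^^^^^^^^^^^^^^^^^^^^^^^^^^^^
ValueError: need at least one array to concatenate
```

The knob is hidden behind the gripper, but the force (about 2 N) fits a lever moving freely. I'll continue.

drive_tool:
  motion:
    - {"travel":[0,-7,0],"turn":[0,0,0]}
    - {"travel":[0,-14,0],"turn":[0,0,0]}
    - {"travel":[-1,-21,0],"turn":[0,0,0]}
    - {"travel":[-1,-28,0],"turn":[0,0,0]}
    - {"travel":[-1,-34,0],"turn":[0,0,0]}
    - {"travel":[-1,-38,0],"turn":[0,0,0]}
    - {"travel":[-1,-40,0],"turn":[0,0,0]}
    - {"travel":[-1,-40,0],"turn":[0,0,0]}

```text
time: 9.8
tool_pos: [0.5621, 0.0863, 0.2366]
tool_rot: [[-0.999, 0.043, -0.0], [0.043, 0.999, -0.0], [0.0, -0.0, -1.0]]
wrist_force: [0.0, 1.6, -1.7]
gripper_width: 0.003
gripper_force: 0.7
```

drive_tool:
  motion:
    - {"travel":[0,15,0],"turn":[0,0,0]}
    - {"travel":[-5,35,10],"turn":[0,0,0]}
    - {"travel":[-30,40,40],"turn":[0,0,0]}
    - {"travel":[-65,25,60],"turn":[0,0,0]}
    - {"travel":[-90,-5,60],"turn":[0,0,0]}
    - {"travel":[-90,-33,40],"turn":[0,0,0]}
    - {"travel":[-85,-33,10],"turn":[0,0,0]}
    - {"travel":[-80,-33,1],"turn":[0,0,0]}
    - {"travel":[-80,-33,1],"turn":[0,0,0]}
    - {"travel":[-80,-33,1],"turn":[0,0,0]}

```text
time: 10.8
tool_pos: [0.4829, 0.0549, 0.2384]
tool_rot: [[-0.999, 0.041, 0.0], [0.041, 0.999, 0.0], [-0.0, 0.0, -1.0]]
wrist_force: [0.7, 0.4, -0.2]
gripper_width: 0.005
gripper_force: 0.0
```

```bash
python3 - <<'E'
from h import *
o=lever()
c=[cv2.resize(i[y:y+100,x:x+100],None,fx=4,fy=4,interpolation=2) for i,(x,y) in zip([snap('scene')['img'],snap('top')['img']],[(325,145),(215,205)])]
cv2.imwrite('pics/e.png',np.hstack(c)[:,:,::-1])
E
```

```text
scene [354.496 185.28 ] 0.87
top [279.168 246.48 ] 0.51
f,s [0.032 0.211] knob [0.565  0.0524 0.2555] cost 0.2
f,s [0.039 0.211] knob [0.5663 0.0523 0.2554] cost 0.0
f,s [0.029 0.211] knob [0.5644 0.0525 0.2555] cost 0.0
11.0 [0.48291512 0.05429055 0.23865348] [-0.11641597  0.18306921 -0.2924163 ]
```

View pics/e.png

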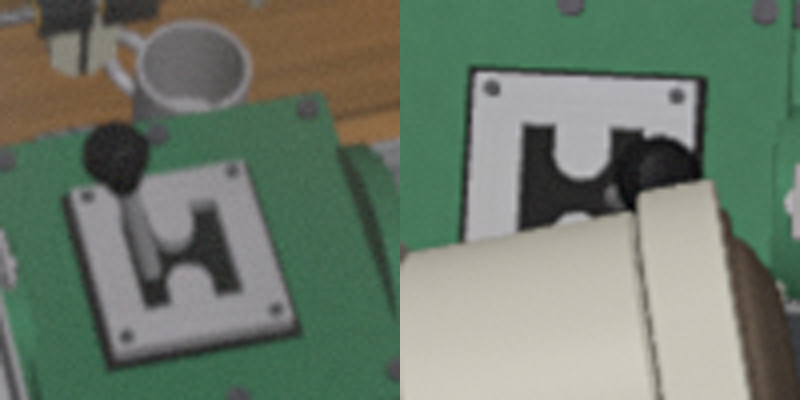

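The lever is now in the right column. Next comes the push towards far.

drive_tool:
  motion:
    - {"travel":[20,-1,-2],"turn":[0,0,0]}
    - {"travel":[36,-2,-4],"turn":[0,0,0]}
    - {"travel":[46,-2,-5],"turn":[0,0,0]}
    - {"travel":[54,-3,-5],"turn":[0,0,0]}
    - {"travel":[62,-3,-6],"turn":[0,0,0]}
    - {"travel":[70,-3,-6],"turn":[0,0,0]}
    - {"travel":[78,-4,-7],"turn":[0,0,0]}
    - {"travel":[86,-4,-7],"turn":[0,0,0]}
    - {"travel":[93,-4,-8],"turn":[0,0,0]}
    - {"travel":[97,-5,-8],"turn":[0,0,0]}

```text
time: 12.1
tool_pos: [0.5794, 0.0488, 0.229]
tool_rot: [[-0.999, 0.043, -0.001], [0.043, 0.999, 0.0], [0.001, 0.0, -1.0]]
wrist_force: [-3.3, 0.8, -1.6]
gripper_width: 0.005
gripper_force: 1.2
```

drive_tool:
  motion:
    - {"travel":[2,0,0],"turn":[0,0,0]}
    - {"travel":[4,0,0],"turn":[0,0,0]}
    - {"travel":[4,0,0],"turn":[0,0,0]}

```text
time: 12.4
tool_pos: [0.5832, 0.0487, 0.2295]
tool_rot: [[-0.999, 0.043, -0.0], [0.043, 0.999, -0.0], [0.0, -0.0, -1.0]]
wrist_force: [-1.8, 1.4, -1.2]
gripper_width: 0.002
gripper_force: 1.0
```

Not on the stop yet, as the force is still only the stiffness level.

drive_tool:
  motion:
    - {"travel":[1,0,0],"turn":[0,0,0]}
    - {"travel":[2,0,0],"turn":[0,0,0]}
    - {"travel":[2,0,0],"turn":[0,0,0]}

```text
time: 12.7
tool_pos: [0.5847, 0.0487, 0.2295]
tool_rot: [[-0.999, 0.043, -0.001], [0.043, 0.999, -0.0], [0.001, -0.0, -1.0]]
wrist_force: [-3.2, 0.4, -1.5]
gripper_width: 0.008
gripper_force: 2.0
```

drive_tool:
  motion:
    - {"travel":[1,0,0],"turn":[0,0,0]}
    - {"travel":[2,0,0],"turn":[0,0,0]}
    - {"travel":[2,0,0],"turn":[0,0,0]}

```text
time: 13.0
tool_pos: [0.5857, 0.0487, 0.2292]
tool_rot: [[-0.999, 0.043, -0.004], [0.043, 0.999, -0.0], [0.003, -0.0, -1.0]]
wrist_force: [-7.6, 0.3, 0.1]
gripper_width: 0.003
gripper_force: 3.6
```

drive_tool:
  motion:
    - {"travel":[1,0,0],"turn":[0,0,0]}
    - {"travel":[2,0,0],"turn":[0,0,0]}
    - {"travel":[2,0,0],"turn":[0,0,0]}

```text
time: 13.3
tool_pos: [0.5864, 0.0487, 0.2291]
tool_rot: [[-0.999, 0.042, -0.006], [0.042, 0.999, -0.0], [0.006, -0.001, -1.0]]
wrist_force: [-10.8, -0.2, 1.5]
gripper_width: 0.006
gripper_force: 5.4
```

The lever is firmly on the stop. Backing off and checking.

drive_tool:
  motion:
    - {"travel":[-10,0,0],"turn":[0,0,0]}
    - {"travel":[-35,0,0],"turn":[0,0,0]}
    - {"travel":[-70,2,10],"turn":[0,0,0]}
    - {"travel":[-100,4,40],"turn":[0,0,0]}
    - {"travel":[-110,30,75],"turn":[0,0,0]}
    - {"travel":[-115,65,90],"turn":[0,0,0]}
    - {"travel":[-120,100,95],"turn":[0,0,0]}
    - {"travel":[-120,140,95],"turn":[0,0,0]}
    - {"travel":[-120,140,95],"turn":[0,0,0]}

```text
time: 14.2
tool_pos: [0.4695, 0.1955, 0.3267]
tool_rot: [[-0.999, 0.035, 0.005], [0.035, 0.999, 0.005], [-0.005, 0.005, -1.0]]
wrist_force: [0.1, 0.1, 0.6]
gripper_width: 0.006
gripper_force: 0.0
```

```bash
python3 - <<'E'
from h import *
o=lever()
S,T=snap('scene'),snap('top')
for s in (S,T):
    for l in ['jar','cup','weight','bowl']:
        for d in r.tip_of(s,l)[:1]: print(l,np.round(np.array(d['position'])*[640,480],1),round(d['confidence'],2))
c=[cv2.resize(i[y:y+100,x:x+100],None,fx=4,fy=4,interpolation=2) for i,(x,y) in zip([S['img'],T['img']],[(325,145),(215,195)])]
cv2.imwrite('pics/f.png',np.hstack(c)[:,:,::-1])
E
```

```text
scene [360.512 207.312] 0.76
top [281.92 215.28] 0.58
f,s [0.297 0.214] knob [0.6158 0.0495 0.2469] cost 0.4
f,s [0.297 0.208] knob [0.6159 0.0509 0.2471] cost 0.0
f,s [0.298 0.219] knob [0.6159 0.0486 0.2466] cost 0.0
14.4 [0.47012453 0.18748529 0.32514185] [ 0.26576209  0.85038695 -0.14347791]
jar [408.5 294.4] 0.95
cup [370.1 180.8] 0.65
weight [335.1 311.3] 0.64
bowl [229.6 257.8] 0.8
jar [236.8 183. ] 0.68
cup [232.4 333.2] 0.7
weight [318.8 184.3] 0.81
bowl [282.5 217.9] 0.52
```

View pics/f.png

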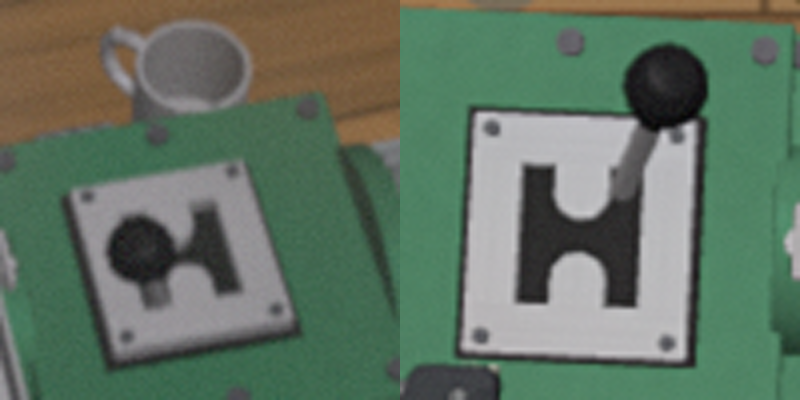

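The lever is in the far right slot at f ≈ 0.29, which is the stop. The knob is at (665, 87) in the top crop, and the mug and other objects haven't moved.

```bash
python3 -c "from rig import r; print(r.finish_job())"
```

```text
the job is handed in; nothing more can be done
None
```

The gear lever was pushed through neutral and fully home into the far right-hand slot; the arm then backed clear, the jar, mug, bowl and weight showed no sign of having moved, and the job was handed in at about 15 s.

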